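# Dress a row of gauges to the line with the straightedge

## Task

Take the straightedge from its tray by the red grip and use its flat front to push the four steel plug gauges forward into one straight row, each standing upright and centred on the yellow tape line; touch the gauges only with the straightedge. Then lay the straightedge back down fully in its tray, the way it lay, and leave everything else where it stands.

Things in the scene. Friction and masses are not known exactly. Their poses are not given: they have to be found in the camera images.
- tape_line: Strip of yellow tape stuck on the trolley top, 360 x 16 mm, paper thin. Origin in its middle on the trolley top, y along the strip, x across it, pointing away from the robot. It marks where the row of gauges must stand. Starts turned by up to 0.15 rad from the world axes.
- tray: Fixed grey storage tray of the straightedge, on the robot's right: base plate 6 mm thick, 94 x 356 mm, with lips rising 14 mm above the plate round the bar, 6 mm of play on every side, and a 124 mm wide gap in the rear lip for the straightedge's foot. Its frame is that of the stored straightedge: when stored, the straightedge's origin lies at (0, 0, 0.006) in it with the same axes. Its x axis points roughly to the robot's right (world -y).
- straightedge: Straightedge with a grip, 0.45 kg: an aluminium bar 320 mm long (y), 30 mm deep (x from -30 to 0 mm), 30 mm high, with black ends; a foot 80 mm wide and 10 mm high (1 mm clear of the underside) reaching back to x = -68 mm; an upright red grip on the foot, 26 mm (x) by 50 mm (y), up to 120 mm high, its axis at x = -50 mm, y = 0. Origin: underside of the bar, middle of its flat front face; x points forward out of that face, z up. Starts in the tray.
- grip (a point): Point on the axis of the red grip, 98 mm above the straightedge's underside, 22 mm below the grip's top; axes as the straightedge. The grip is taken from above across its 26 mm.
- gauge_1: Gauge 1 of a row of four equal grey steel stepped plug gauges standing upright on their wide ends, base diameter 48 mm (radius 24 mm, widest at the bottom), thin stem on top, 98 mm high, about 0.3 kg. Origin: centre of its underside. Starts 30 to 80 mm short of the yellow line, on the robot's side; numbered from the robot's right to left, neighbours about 70 mm apart along the line.
- gauge_2: Gauge 2 of a row of four equal grey steel stepped plug gauges standing upright on their wide ends, base diameter 48 mm (radius 24 mm, widest at the bottom), thin stem on top, 98 mm high, about 0.3 kg. Origin: centre of its underside. Starts 30 to 80 mm short of the yellow line, on the robot's side; numbered from the robot's right to left, neighbours about 70 mm apart along the line.
- gauge_3: Gauge 3 of a row of four equal grey steel stepped plug gauges standing upright on their wide ends, base diameter 48 mm (radius 24 mm, widest at the bottom), thin stem on top, 98 mm high, about 0.3 kg. Origin: centre of its underside. Starts 30 to 80 mm short of the yellow line, on the robot's side; numbered from the robot's right to left, neighbours about 70 mm apart along the line.
- gauge_4: Gauge 4 of a row of four equal grey steel stepped plug gauges standing upright on their wide ends, base diameter 48 mm (radius 24 mm, widest at the bottom), thin stem on top, 98 mm high, about 0.3 kg. Origin: centre of its underside. Starts 30 to 80 mm short of the yellow line, on the robot's side; numbered from the robot's right to left, neighbours about 70 mm apart along the line.
- grease_tin: Red tin, 72 mm diameter, 75 mm high, behind the right end of the row; bystander. Origin: centre of its underside.
- spray_bottle: Orange bottle with black cap, 59 mm diameter, 169 mm high, left of the row; bystander. Origin: centre of its underside.
- carton: Small brown carton, 61 x 76 x 42 mm, near the robot at the left; it is fixed and may simply be left alone. Origin: centre of its underside.
Not all that is in view belongs to the job. Leave any green look-alike of the gauge_3 alone.

How it is judged:
By the outcome, as a careful person would: the job done as asked, in the order asked, and still so for the second after the job is handed in, with the robot touching nothing.
It also fails if it takes over 58 s, if anything falls off the work surface, if the arm or the gripper's body presses on something with over 40 N, if the wrist force passes 120 N, or if a joint passes its speed limit or range.

## Robot

A 7-joint arm with a two-finger parallel gripper is mounted at the origin on a cart in front of the work surface, level with it; the furniture and walls round the work are solid. World frame = base frame: x ahead of the robot, y to its left, z up, the work surface at z = 0. Lengths are in m, angles in rad, forces in N, time in s.
With the tool pointing down it reaches from about 0.425 to 0.925 m from the base axis. Payload 6.8 kg.
Tool frame: the origin (TCP) lies between the finger pads; the fingertips stand ctrl.tip_extent ahead of it and the grasp point (between the pads) lies 2 mm behind it (ctrl.tip_extent is the distance from the TCP to the fingertips, in m); z points along the fingers, y is the line along which they close (so a half turn about z gives the same grasp; the last joint's range is limited). The gripper opens to 88 mm and grips with 3 to 60 N. Pads are 20 mm wide; open, the fingers measure 115 mm over their backs; the gripper's body (75 mm by 178 mm) begins 61 mm behind the grasp point.
Start: joints at [-1.438, 0.477, 0.022, 1.555, -0.011, 1.109, -0.083], TCP at [0.161, 0.656, 0.24] pointing down, gripper open.
Joint ranges: [-2.96, 2.96], [-0.34, 2.1], [-1.41, 1.46], [0.24, 2.44], [-1.37, 4.51], [0.17, 1.92], [-2.96, 2.96]. Speed limits (rad/s): [2.39, 2.39, 3.14, 3.14, 3.14, 3.14, 3.14].

## Interface

Orientations are given as a 3x3 rotation matrix whose columns are the frame's x, y, z axes.
In Python, from rig import sense, snapshot, camera_params, ctrl gives the robot as it stands.
- The arm moves only by the tool drive_tool, never from a script. Its argument "series" is a list of rows, each an object with "offset": the shift along the tool's x, y, z in mm, a list of three; "spin": the turn about the tool's z in rad; "jaw": the gripper's target within -1 to 1 (fully open at 1, half-way at 0, shut at -1). In form: [{"offset": [dx, dy, dz], "spin": spin, "jaw": jaw}, ...]. A call has 1 to 12 rows; each row is the pose to reach, as a shift and turn from the pose commanded when the call began, along the tool's axes at that moment; what a row does not reach only later rows make up. A row lasts 1/8 s, in which the tool goes at most 62.5 mm and 10.7 degrees, less where a joint would pass 70% of its speed; a pose out of reach is approached as far as the arm can. A call with a gripper value outside its range is refused whole. The fingers move at their own pace and stop on an object; "force" is the grip in N (left out, the last holds). Time passes only in rows, so rows that repeat a pose let the fingers close. It gives the time, the measured TCP pose, the force, the opening and the grip force at its end, in the units of the state.
- sense(): the state, without advancing time (a new reading comes with each control period).
- snapshot(name): name is "scene" or "side" or "wrist"; returns the picture (480x640x3 uint8, red, green, blue); there is no depth.
- camera_params(name): a dict with "fx", "fy", "cx", "cy" (pixels), "R" (3x3) and "t" (3): a world point X has camera coordinates R X + t. Camera axes: x right, y down, z forward; pixel columns grow to the right and rows downward; lengths in m; the calibration is good to about 2 mm. A picture is of the moment at which its call begins: read the wrist's pose just before it. camera_params takes no time and is no camera call; for the wrist camera it gives the pose at the moment of the call.
- ctrl.hand_in(): hands the job in; it is judged then, once.
The state is a dict: "time_s": time; "joint_positions": joint angles; "joint_velocities": joint speeds; "joint_efforts": joint torques, N m; "position": TCP position; "tool_rot": TCP orientation; "wrist_force": force on the tool from outside, world axes, zero at the start; "moment": the same for the moment, N m; "opening": opening from 0.0 (shut) to 1.0 (fully open); "finger_force": force on a finger pad.
Only numpy, scipy, OpenCV 4.12 (cv2) and the standard library are available. Lean on these libraries where they do the work, as an engineer would, in place of code of your own. Each camera call takes 0.05 s, during which the arm holds its last target. There are 200 camera calls.

## Working session

There is one attempt and no reset: what is moved stays moved. The work goes in short steps, Python scripts to look and compute and a tool call to move; the robot and the scene stay as the last step left them, time stands still between calls to the robot, and variables do not carry over. Pictures are saved under pics/ and viewed, at most 10 in all, crops included, and the job is handed in when it is done.

Besides the shell and the picture viewer there is one more tool, called after "Call:" as name(argument=value, ...), one argument or row to a line, values as JSON. drive_tool: Moves the arm, as the interface text tells. Its arguments: {"type":"object","properties":{"series":{"type":"array"},"force":{"type":"number"}},"required":["series"]}

```bash
mkdir -p pics; cat > h.py <<'E'
import numpy as np, cv2
from rig import sense, snapshot, camera_params, ctrl
def ray(cam,uv,z,p=None):
    p=p or camera_params(cam);R=np.array(p['R']);t=np.array(p['t'])
    c=-R.T@t;d=R.T@np.array([(uv[0]-p['cx'])/p['fx'],(uv[1]-p['cy'])/p['fy'],1.])
    return c+d*(z-c[2])/d[2]
def proj(cam,X,p=None):
    p=p or camera_params(cam);q=np.array(p['R'])@np.array(X)+np.array(p['t'])
    return np.array([p['fx']*q[0]/q[2]+p['cx'],p['fy']*q[1]/q[2]+p['cy']])
def save(im,n): cv2.imwrite('pics/'+n,cv2.cvtColor(im,cv2.COLOR_RGB2BGR))
E
python3 - <<'E'
from h import *
for n in ['scene','side']:
    save(snapshot(n),n+'0.png');p=camera_params(n);print(n,p['fx'],-np.array(p['R']).T@p['t'])
    np.save(n+'0.npy',cv2.cvtColor(cv2.imread('pics/'+n+'0.png'),cv2.COLOR_BGR2RGB))
s=sense();print(s['time_s'],s['position'],s['tool_rot'],s['opening'],ctrl.tip_extent)
E
```

```text
scene 609.2601986606682 [-0.02121976 -1.15412749  1.12260172]
side 474.51836770945675 [ 0.33280243 -0.7549606   0.77900441]
0.1 [0.1608685  0.65503948 0.23880929] [[-9.71155339e-01  2.38447563e-01 -2.60080905e-04]
 [ 2.38447672e-01  9.71154062e-01 -1.57974911e-03]
 [-1.24108698e-04 -1.59619747e-03 -9.99998718e-01]] 0.9969669617027309 0.017
```

View pics/scene0.png

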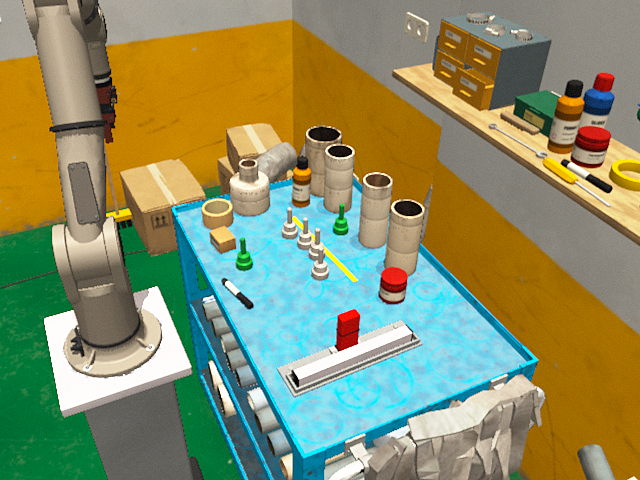

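View pics/side0.png

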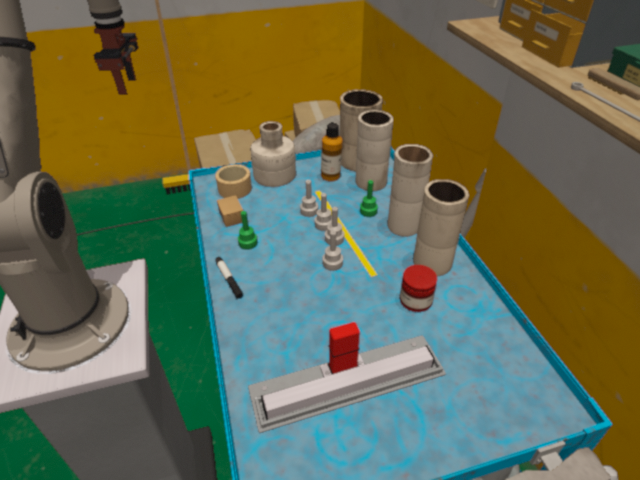

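```bash
python3 - <<'E'
from h import *
for n in ['side','scene']:
    im=np.load(n+'0.npy');h=cv2.cvtColor(im,cv2.COLOR_RGB2HSV)
    y=cv2.inRange(h,(24,150,150),(34,255,255));
    k,l,st,c=cv2.connectedComponentsWithStats(y)
    for i in range(1,k):
        if st[i,4]>60 and 180<st[i,1]<300 and 250<st[i,0]<400:
            ys,xs=np.nonzero(l==i); P=np.array([ray(n,q,0)[:2] for q in zip(xs,ys)])
            m=P.mean(0);u,s,v=np.linalg.svd(P-m);a=(P-m)@v[0];print(n,'tape',st[i],m.round(4),v[0].round(4),a.min().round(3),a.max().round(3))
    for nm,lo,hi in [('green',(55,150,60),(75,255,255)),('red',(0,200,80),(5,255,255))]:
        k,l,st,c=cv2.connectedComponentsWithStats(cv2.inRange(h,lo,hi))
        for i in range(1,k):
            if st[i,4]>80 and st[i,1]>190 and st[i,0]>220: 
                b=(st[i,0]+st[i,2]/2,st[i,1]+st[i,3]-3);print(n,nm,st[i],ray(n,b,0)[:2].round(3))
S={'side':[(309,208),(323,222),(334,236),(333,261)]}
for q in S['side']: print(ray('side',q,0.006).round(3))
im=np.load('side0.npy')
save(cv2.resize(im[170:290,220:400],None,fx=4.4,fy=4.4,interpolation=cv2.INTER_CUBIC)[:, :],'c1.png')
E
```

```text
side tape [342 226  34  50 264] [0.6481 0.0313] [ 0.0839 -0.9965] -0.105 0.083
side green [238 212  19  37 376] [0.395 0.13 ]
side red [403 266  33  31 811] [ 0.731 -0.135]
side red [ 330  323   28   49 1121] [ 0.513 -0.269]
scene tape [323 246  34  36 178] [0.65   0.0249] [ 0.0817 -0.9967] -0.101 0.078
scene green [334 204  14  31 263] [0.728 0.166]
scene green [236 238  17  33 308] [0.396 0.128]
scene red [381 267  26  24 495] [ 0.74  -0.125]
scene red [336 310  24  41 713] [ 0.519 -0.267]
[0.578 0.227 0.006]
[0.597 0.159 0.006]
[0.608 0.098 0.006]
[0.579 0.013 0.006]
```

View pics/c1.png

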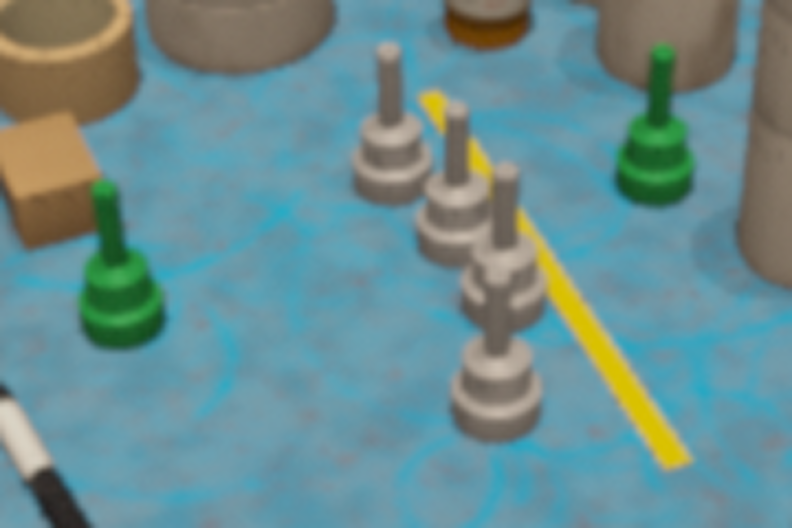

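```bash
cat >> h.py <<'E'
def go(x,y,z,ang):
    "offset mm and spin to bring TCP to x,y,z with tool y at world angle ang"
    s=sense();R=np.array(s['tool_rot']);d=R.T@(np.array([x,y,z])-s['position'])*1000
    a=np.arctan2(R[1,1],R[0,1]);w=(ang-a+np.pi)%(2*np.pi)-np.pi
    print('t',round(s['time_s'],2),'pos',np.round(s['position'],4),'ang',round(a,4),'-> offset',d.round(1),'spin',round(-w,4))
E
python3 - <<'E'
from h import *
go(0.50,0.10,0.42,0)
p=camera_params('wrist');R=np.array(p['R']);s=sense();T=np.array(s['tool_rot'])
print('cam in tool',T.T@(-R.T@p['t']-s['position']),(T.T@R.T).round(2),p['fx'])
print(ray('side',(331,178),0)[:2],ray('side',(232,220),0)[:2],proj('side',[.5,.1,.42]))
E
```

```text
t 0.1 pos [0.1609 0.655  0.2388] ang 1.33 -> offset [-461.7 -458.5 -180.4] spin 1.33
cam in tool [ 6.86681185e-02  6.81768069e-05 -1.45958204e-01] [[ 0.   -0.97 -0.25]
 [ 1.    0.    0.  ]
 [-0.   -0.25  0.97]] 399.5841476917277
[0.67963885 0.35549173] [0.37315391 0.24357685] [280.95545731  79.7703516 ]
```

```bash
python3 -c "
from h import *
go(0.55,0.18,0.36,0)"
```

```text
t 0.1 pos [0.1609 0.655  0.2388] ang 1.33 -> offset [-491.2 -368.7 -120.5] spin 1.33
```

Call:
drive_tool(
  series=[
    {"offset": [-20,-15,-30],"spin": 0.1,"jaw": 1},
    {"offset": [-65,-50,-70],"spin": 0.25,"jaw": 1},
    {"offset": [-115,-85,-90],"spin": 0.4,"jaw": 1},
    {"offset": [-165,-120,-110],"spin": 0.55,"jaw": 1},
    {"offset": [-215,-160,-120],"spin": 0.7,"jaw": 1},
    {"offset": [-265,-200,-120],"spin": 0.85,"jaw": 1},
    {"offset": [-315,-240,-120],"spin": 1.0,"jaw": 1},
    {"offset": [-365,-275,-120],"spin": 1.1,"jaw": 1},
    {"offset": [-415,-310,-120],"spin": 1.2,"jaw": 1},
    {"offset": [-455,-340,-120],"spin": 1.28,"jaw": 1},
    {"offset": [-490,-370,-120],"spin": 1.33,"jaw": 1},
    {"offset": [-490,-370,-120],"spin": 1.33,"jaw": 1},
  ],
)

```text
time_s: 1.6
position: [0.5502, 0.1748, 0.3595]
tool_rot: [[0.008, 1.0, 0.0], [1.0, -0.008, -0.002], [-0.002, 0.0, -1.0]]
wrist_force: [-0.7, -0.3, 0.5]
opening: 1.001
finger_force: 0.0
```

```bash
python3 - <<'E'
from h import *
print(sense()['position'],np.abs(sense()['joint_velocities']).max())
import pickle
p=camera_params('wrist');im=snapshot('wrist');np.save('w1.npy',im);pickle.dump(p,open('w1.pkl','wb'));save(im,'w1.png')
E
```

```text
[0.55018479 0.17482066 0.35948163] 0.07589209737280642
```

View pics/w1.png

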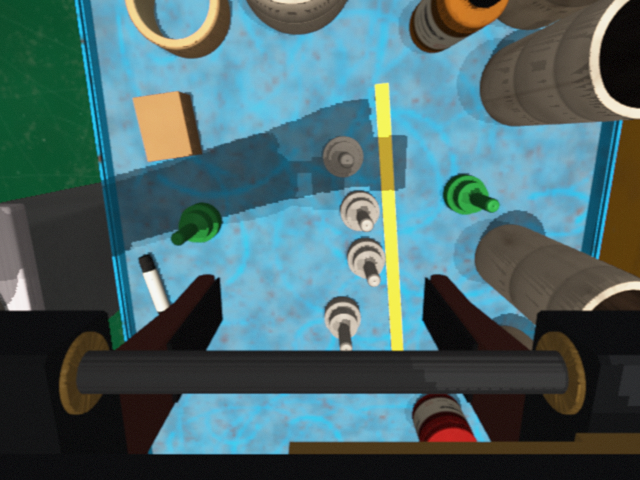

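The wrist view shows the tape from (382,83) to (397,350), the four grey gauges at about (343,155), (358,210), (364,258) and (341,315), and green look-alikes at (197,222) and (467,193). The greens are the wrong colour and off the row, so they stay.

```bash
python3 - <<'E'
from h import *
import pickle
p=pickle.load(open('w1.pkl','rb'));im=np.load('w1.npy');h=cv2.cvtColor(im,cv2.COLOR_RGB2HSV)
m=cv2.inRange(h,(24,130,80),(34,255,255));m[:,:360]=0;m[:,420:]=0;m[360:]=0
ys,xs=np.nonzero(m);P=np.array([ray('w',q,0,p)[:2] for q in zip(xs,ys)])
c=P.mean(0);u,s,v=np.linalg.svd(P-c,full_matrices=False);a=(P-c)@v[0];b=(P-c)@v[1]
print('tape',c.round(4),v[0].round(4),a.min(),a.max(),np.percentile(b,[2,98]),'slope ang',np.arctan2(-v[0][0],v[0][1]) if v[0][1]>0 else np.arctan2(v[0][0],-v[0][1]))
g=v[0]*np.sign(v[0][1]);n=np.array([g[1],-g[0]])
lo=np.array([85]);
for q in [(343,155),(358,209),(364,257),(341,313)]:
    X=ray('w',q,0.015,p)[:2];print('gauge',X.round(3),'along',((X-c)@g).round(3),'short',((X-c)@n).round(3))
for q in [(203,221),(467,192)]: print('green',ray('w',q,0.01,p)[:2].round(3))
print('marker',ray('w',(148,258),0,p),ray('w',(162,308),0,p),'carton', ray('w',(200,152),0,p),'tin',ray('w',(435,420),.0,p))
# straightedge
for nm in ['scene','side']:
    I=np.load(nm+'0.npy');H=cv2.cvtColor(I,cv2.COLOR_RGB2HSV)
    M=cv2.inRange(H,(0,180,60),(6,255,255));k,l,st,_=cv2.connectedComponentsWithStats(M)
    r=[i for i in range(1,k) if st[i,4]>400 and 325<=st[i,0]<=340 and st[i,1]>300]
    ys,xs=np.nonzero(l==r[0]);hull=cv2.convexHull(np.c_[xs,ys].astype(np.int32));print(nm,cv2.approxPolyDP(hull,2,True)[:,0].tolist())
save(np.vstack([cv2.resize(np.load('side0.npy')[315:435,240:450],(800,457),interpolation=cv2.INTER_CUBIC)]),'c2.png')
E
```

```text
tape [0.6362 0.1403] [ 0.0932 -0.9957] -0.16378001143435383 0.18967054375823653 [-0.00711089  0.00718383] slope ang 0.09329486481764106
gauge [0.575 0.222] along 0.087 short -0.053
gauge [0.594 0.156] along 0.02 short -0.04
gauge [0.603 0.094] along -0.043 short -0.037
gauge [0.574 0.016] along -0.118 short -0.074
green [0.399 0.141]
green [0.73  0.176]
marker [0.31940218 0.08987296 0.        ] [0.3301948  0.01840681 0.        ] carton [0.3995763  0.22611904 0.        ] tin [ 0.71462843 -0.16354404  0.        ]
scene [[355, 310], [359, 315], [357, 343], [339, 350], [336, 346], [338, 317], [340, 314]]
side [[354, 323], [358, 331], [356, 365], [333, 372], [329, 364], [330, 330]]
```

View pics/c2.png

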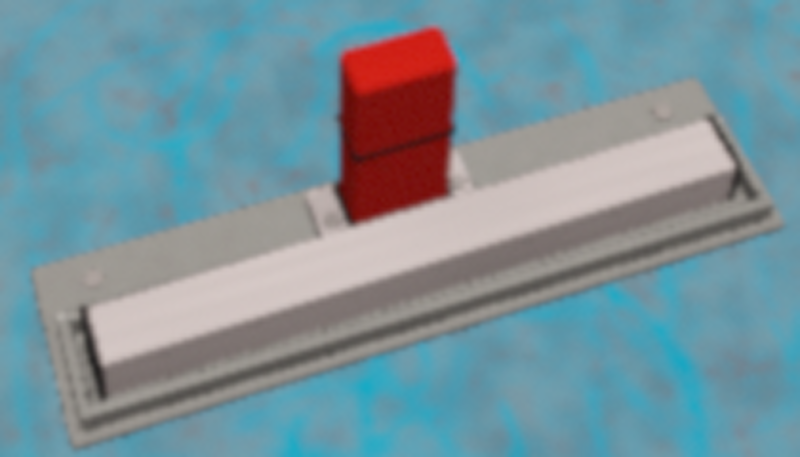

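```bash
python3 - <<'E'
from h import *
a=ray('side',(266.3,410),.036);b=ray('side',(433,360),.036);print(a,b,np.linalg.norm(a-b),np.arctan2(*(b-a)[:2][::-1]))
go(0.57,-0.26,0.36,-1.57)
E
```

```text
[ 0.35401573 -0.32961737  0.036     ] [ 0.66659676 -0.31939537  0.036     ] 0.31274812565167553 0.03269027583282728
t 1.65 pos [0.549  0.1777 0.3593] ang -0.0034 -> offset [-4.376e+02  2.250e+01 -4.000e-01] spin 1.5666
```

Call:
drive_tool(
  series=[
    {"offset": [-25,2,0],"spin": 0.12,"jaw": 1},
    {"offset": [-70,4,0],"spin": 0.28,"jaw": 1},
    {"offset": [-120,6,0],"spin": 0.45,"jaw": 1},
    {"offset": [-170,8,0],"spin": 0.62,"jaw": 1},
    {"offset": [-220,10,0],"spin": 0.79,"jaw": 1},
    {"offset": [-270,12,0],"spin": 0.96,"jaw": 1},
    {"offset": [-320,15,0],"spin": 1.13,"jaw": 1},
    {"offset": [-365,18,0],"spin": 1.28,"jaw": 1},
    {"offset": [-405,20,0],"spin": 1.42,"jaw": 1},
    {"offset": [-430,22,0],"spin": 1.5,"jaw": 1},
    {"offset": [-437,22,0],"spin": 1.535,"jaw": 1},
    {"offset": [-437,22,0],"spin": 1.535,"jaw": 1},
  ],
)

```text
time_s: 3.15
position: [0.5709, -0.2561, 0.3592]
tool_rot: [[0.999, 0.038, -0.001], [0.038, -0.999, 0.001], [-0.001, -0.001, -1.0]]
wrist_force: [0.1, 0.6, 0.3]
opening: 1.0
finger_force: 0.0
```

```bash
python3 - <<'E'
from h import *
import pickle
print(sense()['position'],np.abs(sense()['joint_velocities']).max())
p=camera_params('wrist');im=snapshot('wrist');np.save('w2.npy',im);pickle.dump(p,open('w2.pkl','wb'));save(im,'w2.png')
E
```

```text
[ 0.5709495  -0.25612743  0.3592069 ] 0.013969351559600714
```

View pics/w2.png

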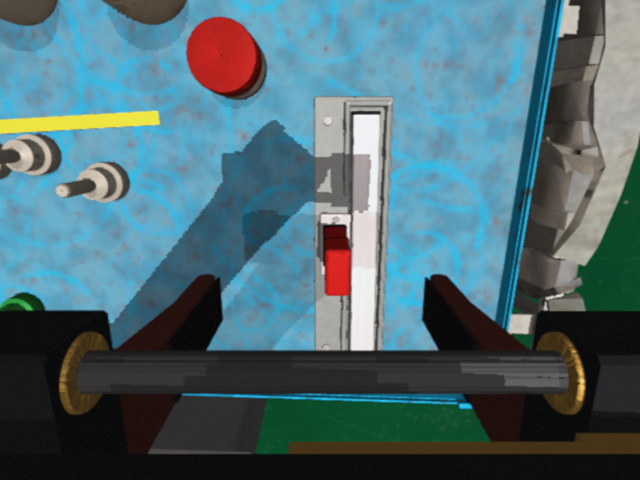

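```bash
python3 - <<'E'
from h import *
import pickle
p=pickle.load(open('w2.pkl','rb'));im=np.load('w2.npy');h=cv2.cvtColor(im,cv2.COLOR_RGB2HSV)
m=cv2.inRange(h,(0,180,150),(6,255,255));m[:,:310]=0;m[:,370:]=0;m[:200]=0;m[320:]=0
k,l,st,c=cv2.connectedComponentsWithStats(m);i=1+np.argmax(st[1:,4]);print(st[i])
cn=cv2.findContours((l==i).astype(np.uint8),0,2)[0][0];r=cv2.minAreaRect(cn);print(r)
B=np.array([ray('w',q,.126,p)[:2] for q in cv2.boxPoints(r)]);print(B.round(4),B.mean(0).round(4))
# bar top edges, rows 125..340: bright low-sat span
g=im.min(2).astype(int)
L=[];Rr=[]
for y in list(range(116,150))+list(range(215,345)):
    xs=np.nonzero(g[y,346:388]>195)[0]+346
    if len(xs)>15: L.append((xs.min()-.5,y));Rr.append((xs.max()+.5,y))
for e in (L,Rr):
    P=np.array([ray('w',q,.036,p)[:2] for q in e]);f=np.polyfit(P[:,0],P[:,1],1);print(len(e),'angle',np.arctan(f[0]),'y at .5',np.polyval(f,.5), 'res',np.std(P[:,1]-np.polyval(f,P[:,0])))
col=g[100:135,362:372].mean(1).round();print(col)
E
```

```text
[ 326  250   24   46 1072]
((337.4999694824219, 272.5), (44.99999237060547, 22.999996185302734), 90.0)
[[ 0.5308 -0.261 ]
 [ 0.5317 -0.2836]
 [ 0.4843 -0.2863]
 [ 0.4834 -0.2629]] [ 0.5075 -0.2734]
164 angle 0.04957585652349372 y at .5 -0.2939388023480084 res 0.002521036670606966
164 angle 0.044541807894850606 y at .5 -0.32320104295066904 res 0.0006680164764247269
[150. 157. 170. 170. 158. 120.  93. 134. 154. 167. 151.  73.  34.  48.
 138. 236. 241. 239. 239. 239. 239. 239. 239. 239. 239. 239. 239. 239.
 239. 239. 239. 238. 239. 239. 239.]
```

```bash
python3 - <<'E'
from h import *
import pickle
print(ray('w',(366,113.5),.036,pickle.load(open('w2.pkl','rb'))))
go(0.507,-0.273,0.102,-1.526)
E
```

```text
[ 0.66587841 -0.3009577   0.036     ]
t 3.2 pos [ 0.5711 -0.2557  0.3593] ang -1.5315 -> offset [-64.7  15.1 257.3] spin -0.0055
```

Call:
drive_tool(
  series=[
    {"offset": [-20,5,10],"spin": -0.005,"jaw": 1},
    {"offset": [-50,12,40],"spin": -0.005,"jaw": 1},
    {"offset": [-65,15,90],"spin": -0.005,"jaw": 1},
    {"offset": [-65,15,135],"spin": -0.005,"jaw": 1},
    {"offset": [-65,15,175],"spin": -0.005,"jaw": 1},
    {"offset": [-65,15,210],"spin": -0.005,"jaw": 1},
    {"offset": [-65,15,235],"spin": -0.005,"jaw": 1},
    {"offset": [-65,15,250],"spin": -0.005,"jaw": 1},
    {"offset": [-65,15,257],"spin": -0.005,"jaw": 1},
    {"offset": [-65,15,257],"spin": -0.005,"jaw": 1},
    {"offset": [-65,15,257],"spin": -0.005,"jaw": 1},
  ],
)

```text
time_s: 4.58
position: [0.5067, -0.2752, 0.1035]
tool_rot: [[0.999, 0.041, 0.001], [0.041, -0.999, -0.0], [0.001, 0.0, -1.0]]
wrist_force: [-0.2, -0.4, 0.6]
opening: 1.001
finger_force: 0.0
```

Call:
drive_tool(
  series=[
    {"offset": [0,0,0],"spin": 0,"jaw": -1},
    {"offset": [0,0,0],"spin": 0,"jaw": -1},
    {"offset": [0,0,0],"spin": 0,"jaw": -1},
    {"offset": [0,0,0],"spin": 0,"jaw": -1},
    {"offset": [0,0,0],"spin": 0,"jaw": -1},
    {"offset": [0,0,0],"spin": 0,"jaw": -1},
  ],
  force=45,
)

```text
time_s: 5.32
position: [0.5061, -0.275, 0.1026]
tool_rot: [[0.999, 0.041, -0.0], [0.041, -0.999, 0.0], [-0.0, -0.0, -1.0]]
wrist_force: [-0.5, -0.5, 0.0]
opening: 0.358
finger_force: 0.0
```

```bash
python3 -c "
from h import *
go(.507,-.273,.102,-1.526);s=sense();print(s['opening'],s['finger_force'],s['wrist_force'])"
```

```text
t 5.33 pos [ 0.5061 -0.275   0.1026] ang -1.5301 -> offset [ 1.  -1.9  0.6] spin -0.0041
0.3578607453432785 0.0 [-0.5249463  -0.50844522  0.03378601]
```

Call:
drive_tool(
  series=[
    {"offset": [0,0,0],"spin": 0,"jaw": -1},
    {"offset": [0,0,0],"spin": 0,"jaw": -1},
    {"offset": [0,0,0],"spin": 0,"jaw": -1},
    {"offset": [0,0,0],"spin": 0,"jaw": -1},
  ],
  force=50,
)

```text
time_s: 5.82
position: [0.506, -0.2746, 0.1024]
tool_rot: [[0.999, 0.041, -0.001], [0.041, -0.999, 0.001], [-0.001, -0.001, -1.0]]
wrist_force: [-0.1, 0.2, -3.9]
opening: 0.295
finger_force: 50.0
```

Call:
drive_tool(
  series=[
    {"offset": [0,0,-3],"spin": 0,"jaw": -1},
    {"offset": [0,0,-10],"spin": 0,"jaw": -1},
    {"offset": [0,0,-22],"spin": 0,"jaw": -1},
    {"offset": [0,0,-40],"spin": 0,"jaw": -1},
    {"offset": [0,0,-60],"spin": 0,"jaw": -1},
    {"offset": [0,0,-82],"spin": 0,"jaw": -1},
    {"offset": [0,0,-105],"spin": 0,"jaw": -1},
    {"offset": [0,0,-123],"spin": 0,"jaw": -1},
    {"offset": [0,0,-135],"spin": 0,"jaw": -1},
    {"offset": [0,0,-140],"spin": 0,"jaw": -1},
    {"offset": [0,0,-140],"spin": 0,"jaw": -1},
  ],
)

```text
time_s: 7.2
position: [0.5061, -0.2748, 0.2425]
tool_rot: [[0.999, 0.041, -0.0], [0.041, -0.999, 0.0], [-0.0, -0.0, -1.0]]
wrist_force: [-0.6, 0.1, -5.5]
opening: 0.294
finger_force: 50.0
```

```bash
python3 - <<'E'
from h import *
go(.473,.1095,.24,.0933);s=sense();print(s['opening'],s['finger_force'],s['wrist_force'],s['moment'])
E
```

```text
t 7.2 pos [ 0.5061 -0.2748  0.2425] ang -1.5299 -> offset [ -17.3 -385.4    2.6] spin -1.6232
0.29392536812357295 49.96223330497742 [-0.62896612  0.14296961 -5.52142051] [0.10232313 0.18441563 0.03929171]
```

Call:
drive_tool(
  series=[
    {"offset": [-1,-8,0],"spin": -0.03,"jaw": -1},
    {"offset": [-2,-28,0],"spin": -0.12,"jaw": -1},
    {"offset": [-4,-60,0],"spin": -0.25,"jaw": -1},
    {"offset": [-5,-98,0],"spin": -0.4,"jaw": -1},
    {"offset": [-7,-138,0],"spin": -0.56,"jaw": -1},
    {"offset": [-8,-178,0],"spin": -0.73,"jaw": -1},
    {"offset": [-10,-218,0],"spin": -0.9,"jaw": -1},
    {"offset": [-12,-258,0],"spin": -1.07,"jaw": -1},
    {"offset": [-13,-296,0],"spin": -1.23,"jaw": -1},
    {"offset": [-15,-330,0],"spin": -1.38,"jaw": -1},
    {"offset": [-16,-358,0],"spin": -1.5,"jaw": -1},
    {"offset": [-17,-377,0],"spin": -1.59,"jaw": -1},
  ],
)

```text
time_s: 8.7
position: [0.4725, 0.1035, 0.2424]
tool_rot: [[-0.07, 0.998, -0.001], [0.998, 0.07, 0.0], [0.0, -0.001, -1.0]]
wrist_force: [0.6, -1.3, -5.0]
opening: 0.295
finger_force: 50.0
```

```bash
python3 - <<'E'
from h import *
go(.473,.1095,.24,.0933)
import pickle
p=camera_params('wrist');im=snapshot('wrist');np.save('w3.npy',im);pickle.dump(p,open('w3.pkl','wb'));save(im,'w3.png')
E
```

```text
t 8.7 pos [0.4725 0.1035 0.2424] ang 0.0697 -> offset [6.  1.  2.4] spin -0.0236
```

View pics/w3.png

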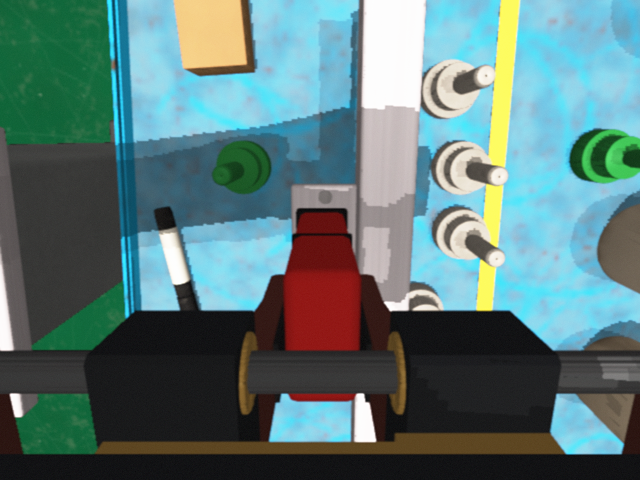

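```bash
cat > meas.py <<'E'
from h import *
import pickle,sys
def meas(f,dz=0.0664):
    p=pickle.load(open(f+'.pkl','rb'));im=np.load(f+'.npy');h=cv2.cvtColor(im,cv2.COLOR_RGB2HSV)
    s=sense();R=np.array(s['tool_rot']);t=np.array(s['position'])
    m=cv2.inRange(h,(24,130,80),(34,255,255));m[310:]=0;m[:, :420]=0
    k,l,st,c=cv2.connectedComponentsWithStats(m);i=1+np.argmax(st[1:,4])
    ys,xs=np.nonzero(l==i)
    E=[]
    for e in (-1,1):
        P=[]
        for y in np.unique(ys):
            x=xs[ys==y];P.append(ray('w',(x.min()-.5 if e<0 else x.max()+.5,y),0,p)[:2])
        P=np.array(P);E.append(np.polyfit(P[:,1],P[:,0],1))
    M=(E[0]+E[1])/2;print('tape: x at y=.125',np.polyval(M,.125).round(4),'normal ang',(-np.arctan(M[0])).round(4),'width',np.polyval(E[1]-E[0],.125))
    return p,im,s
if __name__=='__main__':
    p,im,s=meas(sys.argv[1])
    g=im.min(2).astype(int);z=s['position'][2]-.0664
    a=np.arctan2(s['tool_rot'][1][1],s['tool_rot'][0][1])
    P=[]
    for y in range(5,290,3):
        d=np.diff(g[y,380:440].astype(float));x=380+np.argmin(d)
        P.append(ray('w',(x+.5,y),z,p)[:2])
    P=np.array(P);f=np.polyfit(P[:,1],P[:,0],1)
    for _ in range(3):
        r=P[:,0]-np.polyval(f,P[:,1]);k=np.abs(r)<max(.002,np.median(abs(r))*2);f=np.polyfit(P[k,1],P[k,0],1)
    b=-np.arctan(f[0]);n=np.array([np.cos(b),np.sin(b)]);q=np.array([np.polyval(f,.2),.2])
    print('bar ang',b.round(4),'tool ang',a.round(4),'front dist from tcp',((q-s['position'][:2])@n).round(4),k.sum(),len(k))
E
python3 meas.py w3
```

```text
tape: x at y=.125 0.6385 normal ang 0.098 width 0.013808734406118664
bar ang 0.0715 tool ang 0.0755 front dist from tcp 0.049 73 95
```

```bash
python3 - <<'E'
from h import *
go(.472,.1095,.0985,.095)
E
```

```text
t 8.75 pos [0.4723 0.106  0.2424] ang 0.0755 -> offset [3.300e+00 1.000e-01 1.439e+02] spin -0.0195
```

Call:
drive_tool(
  series=[
    {"offset": [4,0,10],"spin": -0.02,"jaw": -1},
    {"offset": [4,0,20],"spin": -0.02,"jaw": -1},
    {"offset": [4,0,20],"spin": -0.02,"jaw": -1},
    {"offset": [4,0,20],"spin": -0.02,"jaw": -1},
  ],
)

```text
time_s: 9.25
position: [0.4736, 0.1044, 0.2226]
tool_rot: [[-0.079, 0.997, -0.0], [0.997, 0.079, -0.0], [-0.0, -0.0, -1.0]]
wrist_force: [-0.0, 0.1, -4.5]
opening: 0.291
finger_force: 50.0
```

```bash
python3 - <<'E'
from h import *
go(.472,.1095,.0985,.095)
E
```

```text
t 9.25 pos [0.4736 0.1044 0.2226] ang 0.0787 -> offset [  5.3  -1.2 124.1] spin -0.0163
```

Call:
drive_tool(
  series=[
    {"offset": [3,-1,8],"spin": -0.016,"jaw": -1},
    {"offset": [5,-1,28],"spin": -0.016,"jaw": -1},
    {"offset": [5,-1,54],"spin": -0.016,"jaw": -1},
    {"offset": [5,-1,80],"spin": -0.016,"jaw": -1},
    {"offset": [5,-1,102],"spin": -0.016,"jaw": -1},
    {"offset": [5,-1,115],"spin": -0.016,"jaw": -1},
    {"offset": [5,-1,121],"spin": -0.016,"jaw": -1},
    {"offset": [5,-1,123.5],"spin": -0.016,"jaw": -1},
    {"offset": [5,-1,123.5],"spin": -0.016,"jaw": -1},
    {"offset": [5,-1,123.5],"spin": -0.016,"jaw": -1},
  ],
)

```text
time_s: 10.5
position: [0.4726, 0.1101, 0.0997]
tool_rot: [[-0.096, 0.995, 0.001], [0.995, 0.096, 0.001], [0.0, 0.001, -1.0]]
wrist_force: [0.1, -0.9, -4.9]
opening: 0.294
finger_force: 50.0
```

```bash
python3 - <<'E'
from h import *
import pickle
P=np.array([.6376,.1249]);n=np.array([np.cos(.095),np.sin(.095)]);G=P-.074*n
print(G);go(*G,.0982,.095)
p=camera_params('wrist');im=snapshot('wrist');np.save('w4.npy',im);pickle.dump(p,open('w4.pkl','wb'));save(im,'w4.png')
s=sense();print(s['wrist_force'],np.array(s['tool_rot']).round(4))
E
python3 meas.py w4
```

```text
[0.56393367 0.11788057]
t 10.5 pos [0.4726 0.1101 0.0997] ang 0.0961 -> offset [-1.  91.7  1.6] spin 0.0011
[ 0.04623238 -1.14582262 -4.30088452] [[-9.590e-02  9.954e-01  9.000e-04]
 [ 9.954e-01  9.590e-02  5.000e-04]
 [ 4.000e-04  9.000e-04 -1.000e+00]]
tape: x at y=.125 0.6423 normal ang 0.1361 width 0.007647096023735551
bar ang 0.0971 tool ang 0.096 front dist from tcp 0.0491 91 95
```

View pics/w4.png

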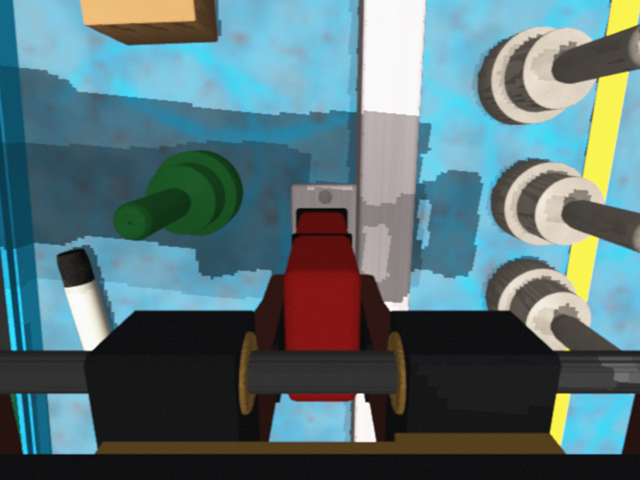

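Call:
drive_tool(
  series=[
    {"offset": [0,2,1.5],"spin": 0.001,"jaw": -1},
    {"offset": [0,6,1.5],"spin": 0.001,"jaw": -1},
    {"offset": [0,11,1.5],"spin": 0.001,"jaw": -1},
    {"offset": [0,17,1.5],"spin": 0.001,"jaw": -1},
    {"offset": [0,23,1.5],"spin": 0.001,"jaw": -1},
    {"offset": [0,29,1.5],"spin": 0.001,"jaw": -1},
    {"offset": [0,35,1.5],"spin": 0.001,"jaw": -1},
    {"offset": [0,41,1.5],"spin": 0.001,"jaw": -1},
    {"offset": [0,46,1.5],"spin": 0.001,"jaw": -1},
    {"offset": [0,50,1.5],"spin": 0.001,"jaw": -1},
    {"offset": [0,53,1.5],"spin": 0.001,"jaw": -1},
    {"offset": [0,53,1.5],"spin": 0.001,"jaw": -1},
  ],
)

```text
time_s: 12.05
position: [0.5255, 0.1151, 0.0977]
tool_rot: [[-0.095, 0.995, 0.001], [0.995, 0.095, 0.0], [-0.0, 0.001, -1.0]]
wrist_force: [-1.9, 0.6, -4.7]
opening: 0.297
finger_force: 50.0
```

```bash
python3 - <<'E'
from h import *
go(.5639,.1179,.0982,.095)
s=sense();print(s['wrist_force'],s['finger_force'],np.array(s['tool_rot']).round(4)[:,2])
E
```

```text
t 12.05 pos [0.5255 0.1151 0.0977] ang 0.095 -> offset [-0.8 38.5 -0.5] spin 0.0
[-1.88540639  0.63023295 -4.72741972] 49.96857941150665 [ 9.e-04  1.e-04 -1.e+00]
```

Call:
drive_tool(
  series=[
    {"offset": [0,2,0],"spin": 0,"jaw": -1},
    {"offset": [0,6,0],"spin": 0,"jaw": -1},
    {"offset": [0,11,0],"spin": 0,"jaw": -1},
    {"offset": [-1,17,0],"spin": 0,"jaw": -1},
    {"offset": [-1,22,0],"spin": 0,"jaw": -1},
    {"offset": [-1,27,0],"spin": 0,"jaw": -1},
    {"offset": [-1,31,0],"spin": 0,"jaw": -1},
    {"offset": [-1,33.5,0],"spin": 0,"jaw": -1},
    {"offset": [-1,34.5,0],"spin": 0,"jaw": -1},
    {"offset": [-1,34.5,0],"spin": 0,"jaw": -1},
  ],
)

```text
time_s: 13.3
position: [0.557, 0.1171, 0.097]
tool_rot: [[-0.095, 0.995, -0.005], [0.995, 0.095, -0.0], [0.0, -0.005, -1.0]]
wrist_force: [-7.5, -0.2, -1.8]
opening: 0.291
finger_force: 50.0
```

```bash
python3 - <<'E'
from h import *
import pickle
go(.5639,.1179,.0982,.095)
for n in ['wrist','side','scene']:
    p=camera_params(n);im=snapshot(n);np.save(n+'5.npy',im);pickle.dump(p,open(n+'5.pkl','wb'))
s=sense();print(s['wrist_force'])
w=np.load('wrist5.npy');sd=np.load('side5.npy')
a=w[0:350,330:640];b=cv2.resize(sd[165:305,270:410],(480,480),interpolation=cv2.INTER_CUBIC)
c=np.zeros((480,800,3),np.uint8);c[:350,:310]=a;c[:480,320:800]=b;save(c,'c5.png')
E
```

```text
t 13.3 pos [0.557  0.1171 0.097 ] ang 0.0953 -> offset [ 0.2  7.  -1.2] spin 0.0003
[-6.43504796 -0.81988542 -1.8934649 ]
```

View pics/c5.png

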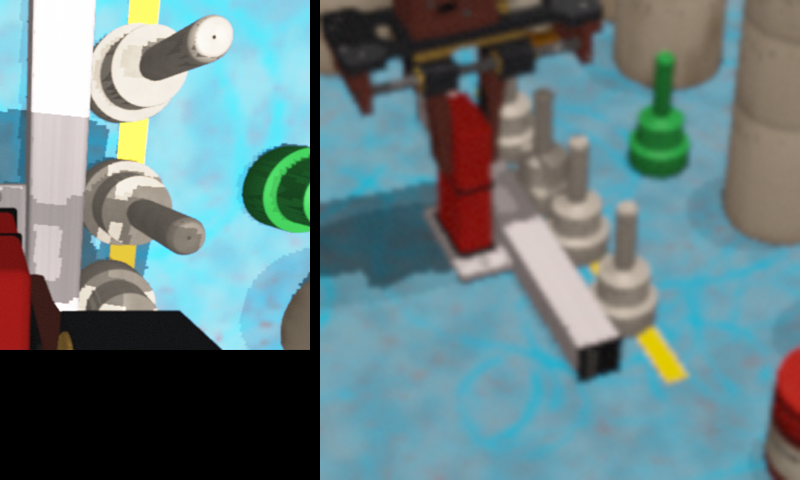

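```bash
python3 - <<'E'
from h import *
import pickle
p=pickle.load(open('wrist5.pkl','rb'));im=np.load('wrist5.npy');h=cv2.cvtColor(im,cv2.COLOR_RGB2HSV);g=im.min(2).astype(float)
s=sense();t=np.array(s['position'][:2]);n=np.array([np.cos(.095),np.sin(.095)])
m=cv2.inRange(h,(22,130,60),(34,255,255))
for lo,hi in [(1,20),(120,155),(248,260)]:
    A=[]
    for y in range(lo,hi):
        x=np.nonzero(m[y,440:500])[0]+440
        if len(x)>8: A.append([(ray('w',(x.min()-.5,y),0,p)[:2]-t)@n,(ray('w',(x.max()+.5,y),0,p)[:2]-t)@n])
    if A: print('tape edges ahead of tcp',np.median(A,0).round(4),len(A))
z=s['position'][2]-.0664
for lo,hi in [(3,100),(125,290)]:
    d=[]
    for y in range(lo,hi,4):
        x=400+np.argmin(np.diff(g[y,400:428]));d.append((ray('w',(x+.5,y),z,p)[:2]-t)@n)
    print('front top edge',np.median(d).round(4))
# bar front edge/tape right end in side view
for n_ in ['side','scene']:
    P=pickle.load(open(n_+'5.pkl','rb'));H=cv2.cvtColor(np.load(n_+'5.npy'),cv2.COLOR_RGB2HSV)
    M=cv2.inRange(H,(22,140,100),(34,255,255));k,l,st,_=cv2.connectedComponentsWithStats(M)
    for i in range(1,k):
        if st[i,4]>20 and 310<st[i,0]<400 and 230<st[i,1]<290:
            ys,xs=np.nonzero(l==i);Q=np.array([ray(n_,q,0,P)[:2]-t for q in zip(xs,ys)]);print(n_,st[i],'tape centre ahead',(Q@n).mean().round(4),np.ptp(Q@n).round(4))
E
```

```text
tape edges ahead of tcp [0.0739 0.089 ] 19
tape edges ahead of tcp [0.0735 0.0888] 33
tape edges ahead of tcp [0.0734 0.089 ] 12
front top edge 0.0481
front top edge 0.0484
side [363 261  13  15  84] tape centre ahead 0.0822 0.0136
scene [345 269  12  13  58] tape centre ahead 0.0841 0.0147
```

Call:
drive_tool(
  series=[
    {"offset": [0,1.5,-0.8],"spin": 0,"jaw": -1},
    {"offset": [0,3,-0.8],"spin": 0,"jaw": -1},
    {"offset": [0,4.5,-0.8],"spin": 0,"jaw": -1},
    {"offset": [0,5,-0.8],"spin": 0,"jaw": -1},
    {"offset": [0,5,-0.8],"spin": 0,"jaw": -1},
    {"offset": [0,5,-0.8],"spin": 0,"jaw": -1},
  ],
)

```text
time_s: 14.2
position: [0.5642, 0.1177, 0.0984]
tool_rot: [[-0.095, 0.995, -0.0], [0.995, 0.095, -0.0], [-0.0, -0.0, -1.0]]
wrist_force: [-4.7, -1.0, -7.7]
opening: 0.297
finger_force: 50.0
```

```bash
cat > rel.py <<'E'
from h import *
import sys
n=np.array([np.cos(.095),np.sin(.095)]);g=np.array([-n[1],n[0]])
s=sense();t=np.array(s['position'][:2]);p=camera_params('wrist');im=snapshot('wrist');np.save('wl.npy',im);save(im[:350,330:],sys.argv[1])
print(s['time_s'],s['position'],s['wrist_force'],np.array(s['tool_rot'])[:,2].round(4))
h=cv2.cvtColor(im,cv2.COLOR_RGB2HSV);gr=im.min(2)
m=cv2.inRange(h,(22,130,60),(34,255,255));A=[]
for y in range(0,300):
    x=np.nonzero(m[y,430:520])[0]+430
    if len(x)>20:
        a,b=[(ray('w',(x_,y),0,p)[:2]-t)@n for x_ in (x.min()-.5,x.max()+.5)]
        if b-a>.0145: A.append((a+b)/2)
tc=np.median(A);print('tape centre ahead',tc.round(4),len(A))
d=[(ray('w',(395+np.argmin(np.diff(gr[y,395:428].astype(float)))+.5,y),s['position'][2]-.0664,p)[:2]-t)@n for y in range(3,290,4)]
print('front ahead',np.median(d).round(4),'-> gap',(tc-np.median(d)).round(4))
E
python3 rel.py w6.png
```

```text
14.2 [0.56422028 0.11772745 0.09839849] [-4.74574035 -0.99725304 -7.74063617] [-2.e-04 -0.e+00 -1.e+00]
tape centre ahead 0.0739 59
front ahead 0.0487 -> gap 0.0252
```

View pics/w6.png

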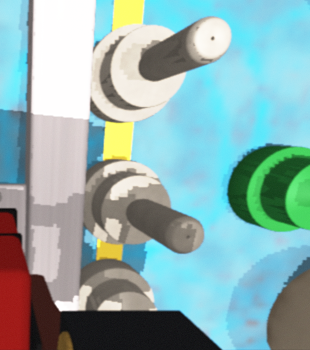

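```bash
python3 - <<'E'
from h import *
n=np.array([np.cos(.095),np.sin(.095)]);t=np.array(sense()['position'][:2])
for q in [(542,38),(516.5,235.5)]: print((ray('wrist',q,.098)[:2]-t)@n)
# bottom-step check: scene/side stem tips
for c in ['side','scene']:
    im=snapshot(c);np.save(c+'7.npy',im)
a=np.load('side7.npy')[165:305,290:410];b=np.load('scene7.npy')[185:295,260:370]
save(np.hstack([cv2.resize(a,(400,467),interpolation=2),cv2.resize(b,(400,467),interpolation=2)]),'c7.png')
E
```

```text
0.07305264916614007
0.07282346363737767
```

Call:
drive_tool(
  series=[
    {"offset": [0,0.4,0],"spin": 0,"jaw": -1},
    {"offset": [0,0.8,0],"spin": 0,"jaw": -1},
    {"offset": [0,0.8,0],"spin": 0,"jaw": -1},
    {"offset": [0,0.8,0],"spin": 0,"jaw": -1},
  ],
)

```text
time_s: 14.85
position: [0.5653, 0.1179, 0.0985]
tool_rot: [[-0.095, 0.995, 0.0], [0.995, 0.095, 0.0], [0.0, 0.0, -1.0]]
wrist_force: [-3.9, 0.8, -7.2]
opening: 0.294
finger_force: 50.0
```

```bash
python3 rel.py w8.png; python3 -c "
from h import *
n=np.array([np.cos(.095),np.sin(.095)]);s=sense();t=np.array(s['position'][:2])
print((np.array([.6385,.125])-t)@n)"
```

```text
14.85 [0.56525664 0.1178611  0.09848782] [-3.88886879  0.75611757 -7.243649  ] [ 2.e-04  1.e-04 -1.e+00]
tape centre ahead 0.0729 58
front ahead 0.0487 -> gap 0.0242
0.07358172188633298
```

Gap is now 24.2 mm; back off.

Call:
drive_tool(
  series=[
    {"offset": [0,-2,0],"spin": 0,"jaw": -1},
    {"offset": [0,-6,-0.5],"spin": 0,"jaw": -1},
    {"offset": [0,-14,-1],"spin": 0,"jaw": -1},
    {"offset": [0,-26,-1],"spin": 0,"jaw": -1},
    {"offset": [0,-40,-1],"spin": 0,"jaw": -1},
    {"offset": [0,-54,-2],"spin": 0,"jaw": -1},
    {"offset": [0,-66,-8],"spin": 0,"jaw": -1},
    {"offset": [0,-74,-22],"spin": 0,"jaw": -1},
    {"offset": [0,-78,-46],"spin": 0,"jaw": -1},
    {"offset": [0,-80,-76],"spin": 0,"jaw": -1},
    {"offset": [0,-80,-108],"spin": 0,"jaw": -1},
    {"offset": [0,-80,-130],"spin": 0,"jaw": -1},
  ],
)

```text
time_s: 16.4
position: [0.486, 0.1101, 0.2309]
tool_rot: [[-0.094, 0.996, 0.003], [0.996, 0.094, 0.001], [0.001, 0.003, -1.0]]
wrist_force: [0.5, 0.7, -5.5]
opening: 0.298
finger_force: 50.0
```

Call:
drive_tool(
  series=[
    {"offset": [0,0,-10],"spin": 0,"jaw": -1},
    {"offset": [0,0,-14],"spin": 0,"jaw": -1},
    {"offset": [0,0,-14],"spin": 0,"jaw": -1},
  ],
)

```text
time_s: 16.77
position: [0.4851, 0.1102, 0.242]
tool_rot: [[-0.095, 0.995, -0.001], [0.995, 0.095, -0.0], [-0.0, -0.001, -1.0]]
wrist_force: [0.4, 0.4, -4.8]
opening: 0.296
finger_force: 50.0
```

```bash
python3 - <<'E'
from h import *
import pickle
go(.507,-.2746,.24,-1.53)
p=camera_params('wrist');im=snapshot('wrist');s=sense();np.save('w9.npy',im);pickle.dump(p,open('w9.pkl','wb'))
n=np.array([np.cos(.095),np.sin(.095)]);g=np.array([-n[1],n[0]]);o=np.array([.638,.1249])
h=cv2.cvtColor(im,cv2.COLOR_RGB2HSV)
m=cv2.inRange(h,(22,130,60),(34,255,255));A=[]
for y in range(0,300):
    x=np.nonzero(m[y,430:600])[0]+430
    if len(x)>8:
        a,b=[ray('w',(x_,y),0,p)[:2]-o for x_ in (x.min()-.5,x.max()+.5)]
        if .0138<(b-a)@n<.018: A.append([(a+b)@g/2,(a+b)@n/2])
A=np.array(A);print('tape n vs g fit',np.polyfit(A[:,0],A[:,1],1),len(A),A[:,0].min(),A[:,0].max())
M=((h[...,1]<60)&(im.min(2)>60)).astype(np.uint8);M[310:]=0;M[:,:430]=0;M[:,560:]=0
M=cv2.morphologyEx(M,cv2.MORPH_OPEN,np.ones((3,3)))
k,l,st,_=cv2.connectedComponentsWithStats(M)
for i in range(1,k):
    if st[i,4]>150:
        e=cv2.minEnclosingCircle(cv2.findContours((l==i).astype(np.uint8),0,1)[0][0]);print(st[i])
E
```

```text
t 16.77 pos [0.4851 0.1102 0.242 ] ang 0.095 -> offset [-385.1  -14.7    2.1] spin 1.625
tape n vs g fit [ 0.00240218 -0.00023096] 115 -0.08480259697039282 0.1790760590923826
[ 465   70   93   58 3571]
[ 459  151   85   54 3073]
[ 454  217   79   62 2924]
[448 292  51  18 694]
```

```bash
python3 - <<'E'
from h import *
import pickle
p=pickle.load(open('w9.pkl','rb'));im=np.load('w9.npy');h=cv2.cvtColor(im,cv2.COLOR_RGB2HSV)
n=np.array([np.cos(.095),np.sin(.095)]);g=np.array([-n[1],n[0]]);o=np.array([.638,.1249])
M=((h[...,1]<60)&(im.min(2)>60)).astype(np.uint8);M[310:]=0;M[:,:430]=0;M[:,560:]=0
M=cv2.morphologyEx(M,cv2.MORPH_OPEN,np.ones((3,3)))
k,l,st,_=cv2.connectedComponentsWithStats(M)
for i in range(1,k):
    if st[i,4]>2000:
        ys,xs=np.nonzero(l==i);Q=np.array([ray('w',(x-.5,y),0,p)[:2]-o for x,y in zip(xs,ys)])
        j=(Q@n).argmin();w=(Q@g)[Q@n<(Q@n).min()+.012];tip=None
        # stem tip: brightest far-right end
        r=xs>xs.max()-14
        print('back rim n',(Q@n).min().round(4),'-> centre',((Q@n).min()+.024).round(4),'g',(Q@g)[j].round(3))
E
```

```text
back rim n -0.0233 -> centre 0.0007 g 0.102
back rim n -0.0231 -> centre 0.0009 g 0.036
back rim n -0.0227 -> centre 0.0013 g -0.026
```

Call:
drive_tool(
  series=[
    {"offset": [-8,0,0],"spin": 0.03,"jaw": -1},
    {"offset": [-27,-1,0],"spin": 0.12,"jaw": -1},
    {"offset": [-55,-2,0],"spin": 0.24,"jaw": -1},
    {"offset": [-90,-3,0],"spin": 0.39,"jaw": -1},
    {"offset": [-130,-5,0],"spin": 0.55,"jaw": -1},
    {"offset": [-170,-6,0],"spin": 0.72,"jaw": -1},
    {"offset": [-210,-8,0],"spin": 0.89,"jaw": -1},
    {"offset": [-250,-9,0],"spin": 1.06,"jaw": -1},
    {"offset": [-288,-11,0],"spin": 1.22,"jaw": -1},
    {"offset": [-322,-12,0],"spin": 1.37,"jaw": -1},
    {"offset": [-352,-13,0],"spin": 1.49,"jaw": -1},
    {"offset": [-373,-14,0],"spin": 1.58,"jaw": -1},
  ],
)

```text
time_s: 18.32
position: [0.5064, -0.2642, 0.2421]
tool_rot: [[0.997, 0.08, -0.001], [0.08, -0.997, -0.001], [-0.001, 0.0, -1.0]]
wrist_force: [0.1, -0.7, -4.4]
opening: 0.292
finger_force: 50.0
```

Call:
drive_tool(
  series=[
    {"offset": [0,0,0],"spin": 0.01,"jaw": -1},
    {"offset": [0,0,0],"spin": 0.01,"jaw": -1},
    {"offset": [0,0,0],"spin": 0.01,"jaw": -1},
  ],
)

```text
time_s: 18.7
position: [0.5072, -0.261, 0.2423]
tool_rot: [[0.997, 0.078, -0.0], [0.078, -0.997, 0.001], [-0.0, -0.001, -1.0]]
wrist_force: [0.5, 0.4, -4.6]
opening: 0.298
finger_force: 50.0
```

```bash
python3 -c "
from h import *
go(.506,-.2746,.242,-1.53);print(sense()['wrist_force'])"
```

```text
t 18.7 pos [ 0.5072 -0.261   0.2423] ang -1.4926 -> offset [-2.3 13.4  0.2] spin 0.0374
[ 0.54770908  0.41441138 -4.57467652]
```

Call:
drive_tool(
  series=[
    {"offset": [-1,7,0],"spin": 0.02,"jaw": -1},
    {"offset": [-2.3,13.4,0],"spin": 0.037,"jaw": -1},
    {"offset": [-2.3,13.4,0],"spin": 0.037,"jaw": -1},
    {"offset": [-2.3,13.4,0],"spin": 0.037,"jaw": -1},
    {"offset": [-2.3,13.4,0],"spin": 0.037,"jaw": -1},
  ],
)

```text
time_s: 19.32
position: [0.5057, -0.2757, 0.2424]
tool_rot: [[0.999, 0.039, -0.0], [0.039, -0.999, 0.0], [-0.0, -0.0, -1.0]]
wrist_force: [-0.1, 0.1, -4.2]
opening: 0.294
finger_force: 50.0
```

```bash
python3 -c "
from h import *
go(.506,-.2746,.1026,-1.53)"
```

```text
t 19.32 pos [ 0.5057 -0.2757  0.2424] ang -1.5317 -> offset [  0.3  -1.1 139.8] spin -0.0017
```

Call:
drive_tool(
  series=[
    {"offset": [0,-1,6],"spin": -0.002,"jaw": -1},
    {"offset": [0,-1,22],"spin": -0.002,"jaw": -1},
    {"offset": [0,-1,46],"spin": -0.002,"jaw": -1},
    {"offset": [0,-1,70],"spin": -0.002,"jaw": -1},
    {"offset": [0,-1,92],"spin": -0.002,"jaw": -1},
    {"offset": [0,-1,108],"spin": -0.002,"jaw": -1},
    {"offset": [0,-1,117],"spin": -0.002,"jaw": -1},
    {"offset": [0,-1,120],"spin": -0.002,"jaw": -1},
    {"offset": [0,-1,120],"spin": -0.002,"jaw": -1},
  ],
)

```text
time_s: 20.45
position: [0.5059, -0.2752, 0.1228]
tool_rot: [[0.999, 0.041, 0.001], [0.041, -0.999, -0.0], [0.001, 0.0, -1.0]]
wrist_force: [-0.7, -0.2, -5.3]
opening: 0.291
finger_force: 50.0
```

Call:
drive_tool(
  series=[
    {"offset": [0,0,4],"spin": 0,"jaw": -1},
    {"offset": [0,0,8],"spin": 0,"jaw": -1},
    {"offset": [0,0,12],"spin": 0,"jaw": -1},
    {"offset": [0,0,16],"spin": 0,"jaw": -1},
    {"offset": [0,0,18],"spin": 0,"jaw": -1},
    {"offset": [0,0,19],"spin": 0,"jaw": -1},
    {"offset": [0,0,19],"spin": 0,"jaw": -1},
  ],
)

```text
time_s: 21.32
position: [0.5056, -0.275, 0.1034]
tool_rot: [[0.999, 0.041, -0.0], [0.041, -0.999, 0.0], [-0.0, -0.0, -1.0]]
wrist_force: [0.3, 0.2, -5.4]
opening: 0.292
finger_force: 50.0
```

```bash
python3 -c "
from h import *
go(.506,-.2746,.1024,-1.53);print(sense()['wrist_force'],sense()['moment'])"
```

```text
t 21.32 pos [ 0.5056 -0.275   0.1034] ang -1.5301 -> offset [ 0.4 -0.3  1. ] spin -0.0001
[ 0.34298051  0.21153101 -5.36404208] [ 0.14394042  0.14692296 -0.02812096]
```

Call:
drive_tool(
  series=[
    {"offset": [0,0,0.5],"spin": 0,"jaw": -1},
    {"offset": [0,0,1],"spin": 0,"jaw": -1},
    {"offset": [0,0,1.3],"spin": 0,"jaw": -1},
    {"offset": [0,0,1.3],"spin": 0,"jaw": -1},
  ],
)

```text
time_s: 21.82
position: [0.5057, -0.275, 0.1024]
tool_rot: [[0.999, 0.041, 0.0], [0.041, -0.999, 0.0], [0.0, -0.0, -1.0]]
wrist_force: [-0.7, 1.4, -0.7]
opening: 0.301
finger_force: 50.0
```

Seated. Release and rise.

Call:
drive_tool(
  series=[
    {"offset": [0,0,0],"spin": 0,"jaw": 0.6},
    {"offset": [0,0,0],"spin": 0,"jaw": 0.6},
    {"offset": [0,0,0],"spin": 0,"jaw": 0.6},
    {"offset": [0,0,0],"spin": 0,"jaw": 0.6},
    {"offset": [0,0,0],"spin": 0,"jaw": 0.6},
    {"offset": [0,0,0],"spin": 0,"jaw": 0.6},
    {"offset": [0,0,0],"spin": 0,"jaw": 0.6},
  ],
)

```text
time_s: 22.7
position: [0.5056, -0.2749, 0.1021]
tool_rot: [[0.999, 0.041, 0.0], [0.041, -0.999, -0.0], [0.0, 0.0, -1.0]]
wrist_force: [-0.5, -0.2, 0.8]
opening: 0.798
finger_force: 0.0
```

Call:
drive_tool(
  series=[
    {"offset": [0,0,-5],"spin": 0,"jaw": 0.6},
    {"offset": [0,0,-20],"spin": 0,"jaw": 0.6},
    {"offset": [0,0,-45],"spin": 0,"jaw": 0.6},
    {"offset": [0,0,-80],"spin": 0,"jaw": 0.6},
    {"offset": [20,0,-120],"spin": 0,"jaw": 0.6},
    {"offset": [40,-5,-165],"spin": 0,"jaw": 0.6},
    {"offset": [60,-10,-205],"spin": 0,"jaw": 0.6},
    {"offset": [65,-15,-235],"spin": 0,"jaw": 0.6},
    {"offset": [65,-15,-257],"spin": 0,"jaw": 0.6},
    {"offset": [65,-15,-257],"spin": 0,"jaw": 0.6},
    {"offset": [65,-15,-257],"spin": 0,"jaw": 0.6},
  ],
)

```text
time_s: 24.08
position: [0.5694, -0.2572, 0.3586]
tool_rot: [[0.999, 0.04, -0.001], [0.04, -0.999, 0.001], [-0.001, -0.001, -1.0]]
wrist_force: [-0.3, 0.3, -0.4]
opening: 0.805
finger_force: 0.0
```

```bash
python3 - <<'E'
from h import *
import pickle
p=camera_params('wrist');im=snapshot('wrist');h=cv2.cvtColor(im,cv2.COLOR_RGB2HSV);s=sense();print(s['time_s'],s['position'],s['opening'])
m=cv2.inRange(h,(0,180,150),(6,255,255));m[:,:300]=0;m[:,380:]=0;m[:200]=0;m[320:]=0
k,l,st,c=cv2.connectedComponentsWithStats(m);i=1+np.argmax(st[1:,4]);r=cv2.minAreaRect(cv2.findContours((l==i).astype(np.uint8),0,2)[0][0])
B=np.array([ray('w',q,.126,p)[:2] for q in cv2.boxPoints(r)]);print('grip top',B.mean(0).round(4),'before .5075 -.2734')
g=im.min(2).astype(int);R=[]
for y in list(range(116,150))+list(range(215,345)):
    xs=np.nonzero(g[y,340:395]>195)[0]+340
    if len(xs)>15: R.append(ray('w',(xs.max()+.5,y),.036,p)[:2])
R=np.array(R);f=np.polyfit(R[:,0],R[:,1],1);print('bar',np.arctan(f[0]),np.polyval(f,.5),'before .0445 -.3232')
# gauges 1,2 vs tape
n=np.array([np.cos(.095),np.sin(.095)]);gg=np.array([-n[1],n[0]]);o=np.array([.638,.1249])
m=cv2.inRange(h,(22,130,60),(34,255,255));ys,xs=np.nonzero(m[:250,:250]);Q=np.array([ray('w',q,0,p)[:2]-o for q in zip(xs,ys)])
print('tape n',(Q@n).mean().round(4))
M=((h[...,1]<60)&(im.min(2)>60)).astype(np.uint8);M[300:]=0;M[:90]=0;M[:,220:]=0
M=cv2.morphologyEx(M,cv2.MORPH_OPEN,np.ones((3,3)))
k,l,st,_=cv2.connectedComponentsWithStats(M)
for i in range(1,k):
    if st[i,4]>300:
        ys,xs=np.nonzero(l==i);Q=np.array([ray('w',(x,y),0,p)[:2]-o for x,y in zip(xs,ys)]);print(st[i],'front n',(Q@n).max().round(4),'g max',(Q@gg).max().round(3),'min',(Q@gg).min().round(3),'back n',(Q@n).min().round(4))
# change outside: compare side picture with the first
a=np.load('side0.npy').astype(int);b=snapshot('side');np.save('side9.npy',b)
D=(abs(a-b.astype(int)).max(2)>60).astype(np.uint8);D=cv2.morphologyEx(D,cv2.MORPH_OPEN,np.ones((3,3)))
k,l,st,_=cv2.connectedComponentsWithStats(D);print([x.tolist() for x in st[1:] if x[4]>40])
E
```

```text
24.125 [ 0.56934551 -0.25705276  0.35823696] 0.7962797381397136
grip top [ 0.5073 -0.2741] before .5075 -.2734
bar 0.04197428976560476 -0.324031515584058 before .0445 -.3232
tape n -0.0015
[  63   95   50   44 1482] front n 0.0267 g max -0.067 min -0.125 back n -0.0234
[   0  100   55   43 1660] front n 0.0258 g max 0.016 min -0.056 back n -0.0237
[[91, 0, 31, 19, 295], [383, 0, 16, 6, 78], [373, 11, 13, 10, 52], [94, 19, 44, 75, 1898], [346, 22, 99, 215, 9283], [0, 27, 74, 156, 4663], [0, 60, 7, 9, 46], [361, 106, 16, 8, 88], [403, 169, 11, 7, 57], [16, 174, 19, 20, 236], [326, 183, 14, 24, 149], [301, 184, 41, 87, 895], [38, 191, 27, 45, 537], [5, 199, 24, 5, 75], [0, 207, 36, 30, 882], [341, 209, 14, 33, 241], [352, 223, 20, 39, 349], [87, 261, 45, 21, 535], [109, 272, 36, 44, 1030], [314, 321, 28, 13, 166]]
```

```bash
python3 -c "
from h import *
go(.637,.15,.36,.095)"
```

```text
t 24.18 pos [ 0.5694 -0.257   0.3581] ang -1.5303 -> offset [  84.  -404.    -1.7] spin -1.6253
```

Call:
drive_tool(
  series=[
    {"offset": [4,-15,0],"spin": -0.07,"jaw": 0.6},
    {"offset": [10,-50,0],"spin": -0.2,"jaw": 0.6},
    {"offset": [20,-90,0],"spin": -0.36,"jaw": 0.6},
    {"offset": [28,-130,0],"spin": -0.52,"jaw": 0.6},
    {"offset": [37,-175,0],"spin": -0.7,"jaw": 0.6},
    {"offset": [46,-220,0],"spin": -0.87,"jaw": 0.6},
    {"offset": [55,-265,0],"spin": -1.05,"jaw": 0.6},
    {"offset": [65,-310,0],"spin": -1.22,"jaw": 0.6},
    {"offset": [73,-350,0],"spin": -1.38,"jaw": 0.6},
    {"offset": [80,-385,0],"spin": -1.53,"jaw": 0.6},
    {"offset": [84,-404,0],"spin": -1.625,"jaw": 0.6},
    {"offset": [84,-404,0],"spin": -1.625,"jaw": 0.6},
  ],
)

```text
time_s: 25.68
position: [0.6368, 0.1528, 0.3583]
tool_rot: [[-0.1, 0.995, -0.001], [0.995, 0.1, 0.0], [0.0, -0.001, -1.0]]
wrist_force: [-0.3, -1.0, 0.6]
opening: 0.801
finger_force: 0.0
```

Call:
drive_tool(
  series=[
    {"offset": [0,0,0],"spin": 0,"jaw": 0.6},
    {"offset": [0,0,0],"spin": 0,"jaw": 0.6},
  ],
)

```text
time_s: 25.92
position: [0.6373, 0.1483, 0.3593]
tool_rot: [[-0.092, 0.996, 0.0], [0.996, 0.092, -0.0], [-0.0, 0.0, -1.0]]
wrist_force: [-0.3, 0.2, 0.5]
opening: 0.795
finger_force: 0.0
```

```bash
cat > fin.py <<'E'
from h import *
s=sense();print(s['time_s'],s['position'])
p=camera_params('wrist');im=snapshot('wrist');np.save('wf.npy',im);save(im,'wf.png');h=cv2.cvtColor(im,cv2.COLOR_RGB2HSV)
n=np.array([np.cos(.095),np.sin(.095)]);g=np.array([-n[1],n[0]]);o=np.array([.638,.1249])
m=cv2.inRange(h,(22,120,60),(36,255,255));A=[]
for y in range(0,345):
    x=np.nonzero(m[y,250:400])[0]+250
    if len(x)>8:
        a,b=[ray('w',(x_,y),0,p)[:2]-o for x_ in (x.min()-.5,x.max()+.5)]
        if .0145<(b-a)@n<.0175: A.append([(a+b)@g/2,(a+b)@n/2])
A=np.array(A);f=np.polyfit(A[:,0],A[:,1],1);print('tape',f,len(A),A[:,0].min(),A[:,0].max())
M=((h[...,1]<70)&(im.min(2)>40)).astype(np.uint8);M[345:]=0;M[:,:250]=0;M[:,400:]=0
M=cv2.morphologyEx(M,cv2.MORPH_OPEN,np.ones((3,3)))
k,l,st,_=cv2.connectedComponentsWithStats(M)
for i in range(1,k):
    if st[i,4]>300:
        ys,xs=np.nonzero(l==i);Q=np.array([ray('w',(x,y),.01,p)[:2]-o for x,y in zip(xs,ys)])
        c=((Q@n).max()+(Q@n).min())/2;G=(Q@g).mean();print(st[i].tolist(),'centre n',c.round(4),'width',np.ptp(Q@n).round(4),'g',G.round(3),'vs tape',(c-np.polyval(f,G)).round(4))
E
python3 fin.py
```

```text
25.925 [0.63734566 0.14834853 0.35931047]
tape [ 0.00056843 -0.00060138] 54 -0.17139121717236183 0.17063827029586012
[354, 0, 46, 29, 681] centre n 0.0625 width 0.0508 g 0.223 vs tape 0.063
[300, 109, 42, 41, 1386] centre n -0.0004 width 0.0491 g 0.101 vs tape 0.0002
[301, 168, 41, 39, 1264] centre n -0.0 width 0.0496 g 0.032 vs tape 0.0006
[302, 217, 40, 44, 1274] centre n 0.0005 width 0.0499 g -0.032 vs tape 0.0011
[303, 275, 37, 53, 1345] centre n -0.0003 width 0.0479 g -0.115 vs tape 0.0003
```

All four gauges stand within about 1 mm of the tape centre, and the straightedge is seated in its tray. Handing in.

```bash
python3 -c "
from rig import ctrl
print(ctrl.hand_in())"
```

```text
the job is handed in; nothing more can be done
None
```

The job is handed in: the four gauges stand in one row within about 1 mm of the tape's centre line, and the straightedge is back in its tray within about 1 mm of where it lay.

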